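# Seat the sample bottle in the block heater and vent its cap

### The arm

A 6-joint arm with a two-finger parallel gripper is mounted at the origin on the work surface. World frame = base frame: x ahead of the robot, y to its left, z up, the work surface at z = 0. Lengths are in mm, angles in rad, forces in N, time in s.
With the tool pointing down it reaches from about 400 to 925 mm from the base axis. Payload 12.5 kg.
Tool frame: the origin (TCP) lies midway between the tips of the shut fingers; the grasp point (between the pads) lies 19 mm behind it; z points along the fingers, y is the line along which they close (so a half turn about z gives the same grasp; the last joint's range is limited). The gripper opens to 95 mm and grips with 3 to 60 N. Pads are 20 mm wide; open, the fingers measure 119 mm over their backs; the gripper's body (75 mm by 180 mm) begins 59 mm behind the grasp point.
Start: joints at [-1.45, 0.491, 1.559, -0, 1.092, -0.106], TCP at [140.56, -609.007, 214.661] pointing down, gripper open.
Joint ranges: [-3.1, 3.1], [-0.84, 2.19], [0.05, 2.79], [-1.13, 4.28], [0.06, 2.93], [-2.69, 2.69]. Speed limits (rad/s): [2.22, 2.22, 2.79, 3.14, 3.14, 3.14].

### API

Orientations are given as a rotation vector (axis times angle).
In Python, from rig import state, camera, camera_params, hand_in, find_in, outline_of gives the robot as it stands.
- The arm moves only by the tool send_rows, never from a script. Its argument "plan" is one flat list of numbers, 5 for each row, row after row: the finger opening in m, from 0 to 0.0951, then the shift along the tool's x, y, z in shares of 600 mm (1.0 is 600 mm), then the turn about the tool's z in fractions of the full range, 1 being 180 degrees. In form: [gripper, tx, ty, tz, spin, gripper, tx, ty, tz, spin, ...]. A call has 1 to 12 rows; each row is the pose to reach, as a shift and turn from the pose commanded when the call began, along the tool's axes at that moment; what a row does not reach only later rows make up. A row lasts 1/8 s, in which the tool goes at most 62.5 mm and 10.7 degrees, less where a joint would pass 70% of its speed; a pose out of reach is approached as far as the arm can. No shift or turn number may pass 1 either way. A call with a gripper value outside its range is refused whole. The fingers move at their own pace and stop on an object; the grip force is fixed at half the most. Time passes only in rows, so rows that repeat a pose let the fingers close. It gives the time, the measured TCP pose, the force, the opening and the grip force at its end, in the units of the state.
- state(): the state, without advancing time (a new reading comes with each control period).
- camera(name): name is "side" or "top" or "wrist"; returns the picture (400x640x3 uint8, blue, green, red); there is no depth.
- camera_params(name): a dict with "mtx" (3x3 intrinsics, pixels), "world_to_cam" (4x4, takes a point from world to camera coordinates). Camera axes: x right, y down, z forward; pixel columns grow to the right and rows downward; lengths in mm; the calibration is good to about 2 mm. A picture is of the moment at which its call begins: read the wrist's pose just before it. camera_params takes no time and is no camera call; for the wrist camera it gives the pose at the moment of the call.
- hand_in(): hands the job in; it is judged then, once.
Trained networks look in the newest picture that a camera, given by its name, has taken for a name from the list of things; names that differ only in an ending like _2 or _b are one class to them, and where a whole thing is asked for, a point or a joint stands for the part that bears it (a point fixed in the world has none). Each returns a list of dicts, best first, with "conf" (0 to 1); they miss things now and then, are a little off and sometimes report something else, mostly with a low value. They report only what shows in the picture. A call takes as long as a camera call. They do not tell look-alikes from the thing itself.
- find_in(camera, name): "bbox" ([left, top, right, bottom] in pixels, round what is visible of it).
- outline_of(camera, name): "mask" (400x640 bool, what is visible of it) and "bbox" ([left, top, right, bottom] in pixels, round what is visible of it).
The state is a dict: "clock": time; "qpos": joint angles; "joint_velocities": joint speeds; "effort": joint torques, N m; "tool_pos": TCP position; "tcp_rot": TCP orientation; "contact_force": force on the tool from outside, world axes, zero at the start; "moment": the same for the moment, N m; "opening": opening from 0.0 (shut) to 1.0 (fully open); "grip_force": force on a finger pad.
Only numpy, scipy, OpenCV 4.12 (cv2) and the standard library are available. Lean on these libraries where they do the work, as an engineer would, in place of code of your own. Each camera call takes 0.05 s, during which the arm holds its last target. There are 200 camera calls.

### The job

Slide the bench clamp's jaw fully open, lift the square sample bottle out and set it fully down in the square well of the block heater. Then screw its cap down clockwise until it bottoms out, back it off a quarter turn so the bottle can vent while heating, and finish there with the gripper still holding the cap, not letting go. Leave the other things on the bench where they are and keep the bottle upright.

Things in the scene. Friction and masses are not known exactly. Their poses are not given: they have to be found in the camera images.
- clamp: Fixed bench clamp holding the bottle at the start. Origin: on the bench under the bottle's axis; z up; -x faces roughly the robot. Base plate 12 mm thick (the bottle's floor is at z = 12), 66 mm wide (y), x = -150 to +50 mm. Fixed jaw x = +26.5 to +42.5, up to z = 70. Low cheeks at y = +-27 to +-33, up to z = 34. The sliding jaw closes from the -x side.
- jaw (a joint): Travel of the clamp's sliding jaw, m: 0 closed, 0.035 fully open (stop); opens along the clamp's -x, stays where left, about 3 N of friction. Closed, its lip (40 mm wide, z = 84 to 90 mm in the clamp) reaches 8 mm over the bottle's shoulder and keeps it from being lifted. Its face plate is 12 mm thick, 50 mm wide, on the bottle's -x side.
- jaw_tab (a point): Middle of the top of the jaw's black upright finger tab, 14 mm (clamp's x) by 24 mm (y), top 77 mm above the bench. It stands free for 47 mm below its top; with the jaw closed it is 83 mm from the bottle's axis and its near side is 37 mm behind the face plate. Moves with the jaw, has the clamp's axes.
- bottle: Loose natural-plastic square bottle, about 0.2 kg: body 51 x 51 mm, 70 mm high, flat shoulder, neck 30 mm across up to the cap. Origin: centre of the underside; z up; x and y square to its sides. Stands in the clamp with the clamp's yaw, about 1 mm loose.
- cap: The bottle's ribbed round screw cap, 38 mm across, 26 mm high, with a small raised ridge on top along its own x from middle to rim. Origin: centre of its underside, 86 mm above the bottle's underside when bottomed out (top then at 112 mm); z up. It does not come off. The bottle can be carried by the cap, gripped at any yaw.
- cap_turn (a joint): Turn of the cap on the bottle, rad: 0 bottomed out (hard stop), growing as it is unscrewed (anticlockwise from above). Starts between 1 and 2.4. Rises 3 mm per turn. About 0.06 N m of friction; stays where left. At the stop the torque climbs at once; the bottle itself can twist about 0.08 rad either way in the well.
- heater: Fixed block heater, 210 (x) x 190 (y) mm, blue casing 85 mm high round an aluminium block 110 x 130 mm, top 95 mm above the bench, with one square well in the middle between two rows of small dark tube holes. Origin: on the bench under the well's axis; z up; the well's sides are along x and y.
- well_floor (a point): Centre of the floor of the heater's square well, 60 mm above the bench, with the heater's axes. The well is 55 x 55 mm and 35 mm deep, with a 4 mm chamfer round its mouth; the bottle goes in in any of the four square ways.
- dish: Bystander: clear shallow dish 90 mm across, 15 mm high. Origin: centre of underside.
- reagent: Bystander: round plastic bottle 56 mm across, 125 mm high. Origin: centre of underside.
- tube: Bystander: capped clear tube lying down, 100 mm long along its x, 34 mm thick. Origin: under its middle.
- pen: Bystander: black marker 130 mm long along its x, 11 mm thick. Origin: under its middle.
- notebook: Bystander: closed notebook 150 x 210 x 12 mm. Origin: centre of underside.
- timer: Bystander: small white bench timer 60 x 70 x 22 mm. Origin: centre of underside.
Things that resemble listed ones, but are neither listed nor needed, are in the scene too. What is shaped like the clamp but red or yellow is not meant.

How it is judged:
By the outcome, as a careful person would: the job done as asked, in the order asked, and still so for the second after the job is handed in, while the arm keeps its last pose, push and grip.
It also fails if it takes over 64 s, if anything falls off the work surface, if the arm or the gripper's body presses on something with over 40 N, if the wrist force passes 120 N, or if a joint passes its speed limit or range.

## Working session

There is one attempt and no reset: what is moved stays moved. The work goes in short steps, Python scripts to look and compute and a tool call to move; the robot and the scene stay as the last step left them, time stands still between calls to the robot, and variables do not carry over. Pictures are saved under pics/ and viewed, at most 12 in all, crops included, and the job is handed in when it is done.

Besides the shell and the picture viewer there is one more tool, called by a JSON object that holds its "api" and its "payload", one argument or row to a line. send_rows: Moves the arm, as the interface text tells. Its arguments: {"type":"object","properties":{"plan":{"type":"array","items":{"type":"number"}}},"required":["plan"]}

```bash
mkdir -p pics
python3 - <<'E'
from rig import *
import cv2,numpy as np
s=state();print(s)
for c in("top","side"):
    im=camera(c);cv2.imwrite(f"pics/{c}0.png",im)
    p=camera_params(c);print(c,np.round(p["mtx"],1).tolist(),np.round(p["world_to_cam"],3).tolist())
    for n in("clamp","jaw_tab","bottle","cap","heater"):
        print(n,[(np.round(d["bbox"]).tolist(),round(d["conf"],2)) for d in find_in(c,n)[:4]])
E
ls
```

```text
{'clock': 0.0, 'qpos': array([-1.44958308e+00,  4.91544151e-01,  1.55946076e+00, -3.44768659e-05,
        1.09169778e+00, -1.05585970e-01]), 'joint_velocities': array([-0.00018019, -0.00062686, -0.0006679 ,  0.00151958,  0.00092881,
       -0.00048396]), 'effort': array([ 2.05867771e-03, -6.12642074e+01, -2.58175349e+01,  6.92785112e-02,
        4.82733117e-02, -1.27067988e-04]), 'tool_pos': array([ 140.52952732, -608.73947968,  214.06742915]), 'tcp_rot': array([-3.12030922e+00, -3.55391570e-01,  6.16456692e-05]), 'contact_force': array([-0.63043056,  0.02564882, -0.06374979]), 'moment': array([ 0.00491323, -0.0307138 ,  0.04931184]), 'grip_force': 0.0, 'opening': 0.9998090460677431}
top [[399.7, 0.0, 317.1], [0.0, 399.7, 199.0], [0.0, 0.0, 1.0]] [[0.007, -1.0, 0.008, 41.417], [-0.992, -0.008, -0.126, 537.058], [0.126, -0.007, -0.992, 1202.873], [0.0, 0.0, 0.0, 1.0]]
clamp [([237.0, 105.0, 260.0, 173.0], 0.97), ([226.0, 261.0, 264.0, 331.0], 0.88), ([259.0, 184.0, 283.0, 248.0], 0.62), ([401.0, 261.0, 428.0, 304.0], 0.62)]
jaw_tab [([259.0, 206.0, 282.0, 230.0], 0.91), ([410.0, 286.0
[... 224 characters left out ...]
0], 0.83)]
side [[455.1, 0.0, 324.9], [0.0, 455.1, 193.0], [0.0, 0.0, 1.0]] [[0.983, -0.181, -0.016, -496.493], [-0.139, -0.692, -0.709, 192.553], [0.117, 0.699, -0.705, 1184.473], [0.0, 0.0, 0.0, 1.0]]
clamp [([272.0, 163.0, 337.0, 202.0], 0.94), ([344.0, 136.0, 412.0, 172.0], 0.77), ([183.0, 304.0, 277.0, 370.0], 0.59), ([213.0, 158.0, 262.0, 194.0], 0.57)]
jaw_tab [([290.0, 161.0, 314.0, 193.0], 0.71), ([362.0, 137.0, 392.0, 164.0], 0.61), ([215.0, 156.0, 232.0, 189.0], 0.58), ([205.0, 310.0, 240.0, 349.0], 0.55)]
bottle [([318.0, 153.0, 334.0, 191.0], 0.77)]
cap [([271.0, 165.0, 340.0, 202.0], 0.74), ([313.0, 151.0, 327.0, 167.0], 0.66)]
heater [([313.0, 249.0, 421.0, 345.0], 0.86)]
pics
```

View pics/top0.png

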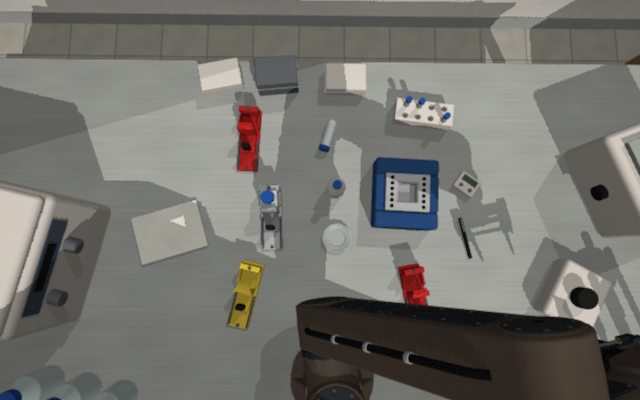

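View pics/side0.png

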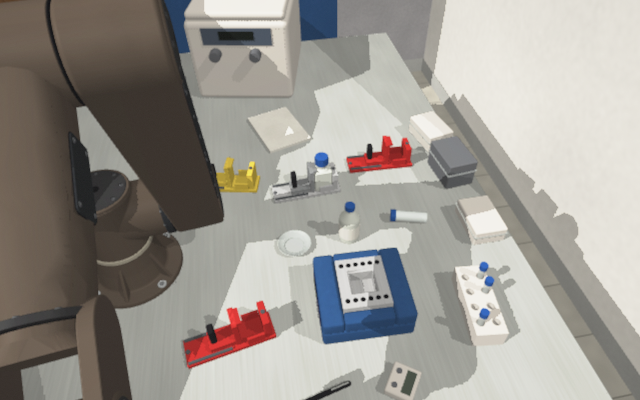

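The top view shows the grey clamp with the blue-capped bottle at (267,197) and its black tab at (270,227). The heater's well is at (407,193). The side view shows the cap at (321,159), the tab at (294,180) and the well at (363,285). The red and yellow clamps are look-alikes.

```bash
cat > h.py <<'E'
from rig import *
import cv2,numpy as np
from scipy.spatial.transform import Rotation as R
def P(c):
    p=camera_params(c); return np.array(p["mtx"])@np.array(p["world_to_cam"])[:3]
def tri(obs): # [(P,(u,v)),...]
    A=[]
    for p,(u,v) in obs: A+= [u*p[2]-p[0], v*p[2]-p[1]]
    A=np.array(A);A/=np.linalg.norm(A[:,:3],axis=1)[:,None]
    return np.linalg.lstsq(A[:,:3],-A[:,3],rcond=None)[0]
def onz(p,uv,z): # pixel -> world on plane z
    u,v=uv;A=np.array([u*p[2]-p[0],v*p[2]-p[1]])
    return np.linalg.solve(A[:,:2],-A[:,3]-A[:,2]*z)
def toolshift(target,yaw=None):
    s=state();r=R.from_rotvec(s["tcp_rot"]);return r.inv().apply(np.array(target)-s["tool_pos"])
E
python3 - <<'E'
from h import *
t,s=P("top"),P("side")
for n,a,b in(("cap",(267,197),(321,159)),("tab",(270,226),(294,176)),("well",(407,193),(363,285))):
    print(n,tri([(t,a),(s,b)]).round())
st=state();p=camera_params("wrist");W=np.array(p["world_to_cam"])
T=np.eye(4);T[:3,:3]=R.from_rotvec(st["tcp_rot"]).as_matrix();T[:3,3]=st["tool_pos"]
print((W@T).round(3));print(np.array(p["mtx"]).round(1)); print(T.round(3))
print(toolshift([730,150,280]).round())
E
```

```text
cap [530. 190. 119.]
tab [450. 185.  73.]
well [ 552. -222.   85.]
[[-1.00000e-03  1.00000e+00  1.00000e-03  3.84000e-01]
 [-9.60000e-01 -1.00000e-03 -2.82000e-01  2.92800e+01]
 [-2.82000e-01 -1.00000e-03  9.60000e-01  1.86306e+02]
 [ 0.00000e+00  0.00000e+00  0.00000e+00  1.00000e+00]]
[[283.5   0.  320.3]
 [  0.  283.5 200.5]
 [  0.    0.    1. ]]
[[ 9.74000e-01  2.25000e-01  0.00000e+00  1.40567e+02]
 [ 2.25000e-01 -9.74000e-01 -0.00000e+00 -6.08988e+02]
 [ 0.00000e+00  0.00000e+00 -1.00000e+00  2.14651e+02]
 [ 0.00000e+00  0.00000e+00  0.00000e+00  1.00000e+00]]
[ 745. -607.  -65.]
```

The rows are not in the units I measure in: shifts go in shares of 600 mm and turns go in shares of 180 degrees. I convert before sending: 0.488 m is 0.8133, -0.056 m is -0.0933, 13 degrees is 0.0722.

{"api": "send_rows", "payload": {
  "plan": [0.06, 0.8133, -0.4733, -0.0933, 0.0722, 0.06, 0.8133, -0.4733, -0.0933, 0.0722, 0.06, 0.8133, -0.4733, -0.0933, 0.0722, 0.06, 0.8133, -0.4733, -0.0933, 0.0722, 0.06, 0.8133, -0.4733, -0.0933, 0.0722, 0.06, 0.8133, -0.4733, -0.0933, 0.0722, 0.06, 0.8133, -0.4733, -0.0933, 0.0722, 0.06, 0.8133, -0.4733, -0.0933, 0.0722, 0.06, 0.8133, -0.4733, -0.0933, 0.0722, 0.06, 0.8133, -0.4733, -0.0933, 0.0722, 0.06, 0.8133, -0.4733, -0.0933, 0.0722, 0.06, 0.8133, -0.4733, -0.0933, 0.0722]
}}

```text
clock: 2.1
tool_pos: [551.4, -223.5, 270.5]
tcp_rot: [3.142, -0.002, -0.001]
contact_force: [-0.2, 0.2, 0.6]
opening: 0.632
grip_force: 0.0
```

Run:
```python
from h import *
s=state();print(s["clock"],s["tool_pos"].round(1),R.from_rotvec(s["tcp_rot"]).as_matrix().round(3).tolist(),s["joint_velocities"].round(2))
p=P("wrist");np.save("w1.npy",p);im=camera("wrist");cv2.imwrite("pics/w1.png",im)
```

```text
2.1 [ 551.4 -223.5  270.5] [[1.0, -0.001, -0.0], [-0.001, -1.0, -0.0], [-0.0, 0.0, -1.0]] [-0.01 -0.   -0.    0.    0.    0.  ]
```

View pics/w1.png

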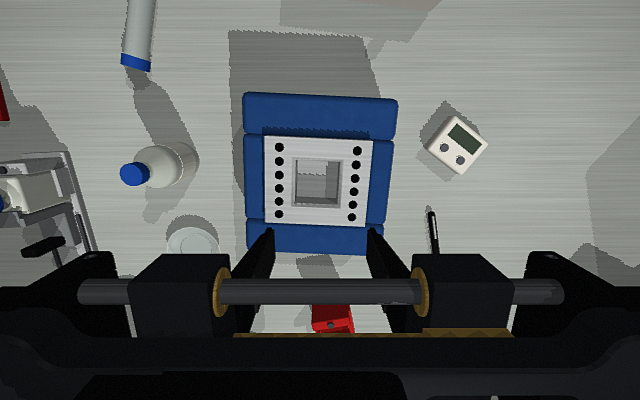

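The wrist view shows the heater's aluminium block at about (264..373, 135..228), with the well mouth around (318,182). The grey clamp is partly visible at the left edge. I'll fit the block's outline, then move to a second viewpoint on the way to the clamp.

```bash
cat >> h.py <<'E'
def block(im):
    hsv=cv2.cvtColor(im,cv2.COLOR_BGR2HSV)
    blue=cv2.inRange(hsv,(100,120,40),(130,255,255))
    m=max(cv2.findContours(blue,cv2.RETR_EXTERNAL,2)[0],key=cv2.contourArea)
    hull=np.zeros_like(blue);cv2.drawContours(hull,[cv2.convexHull(m)],-1,255,-1)
    inner=cv2.erode(hull,np.ones((9,9)))&~cv2.dilate(blue,np.ones((3,3)))
    inner=cv2.morphologyEx(inner,cv2.MORPH_OPEN,np.ones((15,15)))
    c=cv2.convexHull(max(cv2.findContours(inner,cv2.RETR_EXTERNAL,2)[0],key=cv2.contourArea))
    for e in np.linspace(.02,.1,9):
        q=cv2.approxPolyDP(c,e*cv2.arcLength(c,True),True)
        if len(q)==4: break
    return q[:,0].astype(float)
E
python3 - <<'E'
from h import *
im=cv2.imread("pics/w1.png");p=np.load("w1.npy");q=block(im);print(q.tolist())
w=np.array([onz(p,x,95) for x in q]);print(w.round(1).tolist(),w.mean(0).round(1))
e=np.roll(w,-1,0)-w;print(np.linalg.norm(e,axis=1).round(1),np.degrees(np.arctan2(e[:,1],e[:,0])).round(1))
cv2.imwrite("pics/w1c.png",cv2.resize(im[120:240,250:390],None,fx=5,fy=5,interpolation=cv2.INTER_CUBIC))
E
```

```text
[[265.0, 137.0], [370.0, 141.0], [363.0, 224.0], [266.0, 221.0]]
[[609.3, -156.9], [604.4, -282.5], [498.1, -278.3], [502.5, -152.1]] [ 553.6 -217.4]
[125.7 106.3 126.4 106.9] [-92.3 177.8  88.   -2.6]
```

View pics/w1c.png

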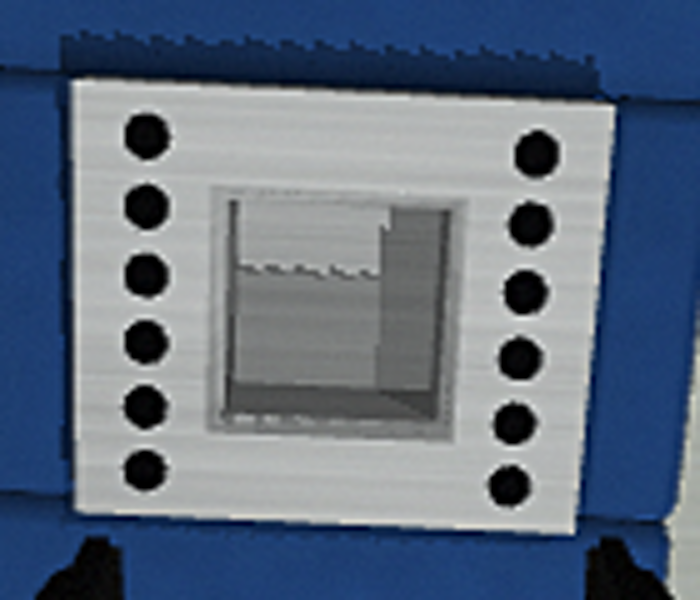

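In the tool's units: -0.09 m is -0.15, -0.06 m is -0.1.

{"api": "send_rows", "payload": {
  "plan": [0.06, -0.1, -0.15, -0.0333, 0, 0.06, -0.1, -0.15, -0.0333, 0, 0.06, -0.1, -0.15, -0.0333, 0, 0.06, -0.1, -0.15, -0.0333, 0]
}}

```text
clock: 2.65
tool_pos: [492.3, -133.5, 290.9]
tcp_rot: [3.141, -0.002, 0.001]
contact_force: [-0.0, 0.8, -0.8]
opening: 0.632
grip_force: 0.0
```

Run:
```python
from h import *
s=state();print(s["tool_pos"].round(1))
p=P("wrist");np.save("w2.npy",p);im=camera("wrist");cv2.imwrite("pics/w2.png",im)
q=block(im);print(q.tolist())
w=np.array([onz(p,x,95) for x in q]);print(w.round(1).tolist(),w.mean(0).round(1))
```

```text
[ 492.3 -133.5  290.9]
[[339.0, 87.0], [443.0, 91.0], [431.0, 177.0], [335.0, 173.0]]
[[607.9, -155.6], [603.1, -281.5], [497.3, -278.4], [502.8, -152.1]] [ 552.8 -216.9]
```

View pics/w2.png

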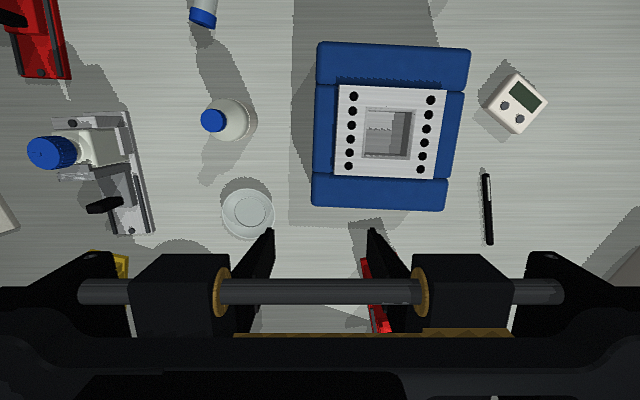

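View 2 shows the grey clamp at the left, with the cap at (52,152) and the tab at (104,205). The heater mouth is at about (363..415, 106..158).

In the tool's units: -0.24 m is -0.4, 0.01 m is 0.0167.

{"api": "send_rows", "payload": {
  "plan": [0.06, 0.0167, -0.4, -0.0333, 0, 0.06, 0.0167, -0.4, -0.0333, 0, 0.06, 0.0167, -0.4, -0.0333, 0, 0.06, 0.0167, -0.4, -0.0333, 0, 0.06, 0.0167, -0.4, -0.0333, 0, 0.06, 0.0167, -0.4, -0.0333, 0]
}}

```text
clock: 3.45
tool_pos: [502.7, 106.7, 310.0]
tcp_rot: [3.141, -0.001, -0.002]
contact_force: [-0.6, -0.9, 0.2]
opening: 0.633
grip_force: 0.0
```

Run:
```python
from h import *
p1,p2=np.load("w1.npy"),np.load("w2.npy")
a=np.array([(213,185),(468,200),(453,440),(207,430)]);a=(a+.5)/5-.5+[250,120]
def ctr(q):
    l=np.cross([*q[0],1],[*q[2],1]);m=np.cross([*q[1],1],[*q[3],1]);x=np.cross(l,m);return x[:2]/x[2]
w=np.array([onz(p1,x,95) for x in a]);print("mouth",w.round(1).tolist(),onz(p1,ctr(a),95))
b1,b2=[block(cv2.imread(f"pics/w{i}.png")) for i in(1,2)]
print("block tri",[tri([(p1,x),(p2,y)]).round(1).tolist() for x,y in zip(b1,b2)])
s=state();print(s["tool_pos"].round(1))
p=P("wrist");np.save("w3.npy",p);im=camera("wrist");cv2.imwrite("pics/w3.png",im)
for n in("cap","jaw_tab","bottle"): print(n,[(d["bbox"],round(d["conf"],2)) for d in find_in("wrist",n)[:3]])
```

```text
mouth [[585.9, -188.7], [582.1, -250.8], [520.6, -248.2], [523.4, -185.2]] [ 553.21543099 -218.48547191]
block tri [[608.7, -155.8, 88.8], [603.8, -283.5, 89.8], [497.2, -278.8, 93.5], [502.9, -152.1, 95.6]]
[502.7 106.7 310. ]
cap [([235.2, 143.6, 269.2, 176.1], 0.76), ([242.6, 167.5, 285.1, 216.0], 0.69)]
jaw_tab [([241.4, 164.7, 285.3, 215.5], 0.91), ([182.4, 0.2, 226.5, 47.2], 0.63)]
bottle [([237.4, 136.0, 282.7, 175.1], 0.6)]
```

View pics/w3.png

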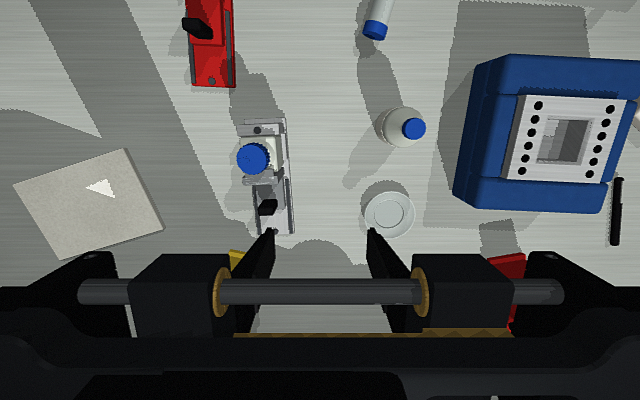

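In this view the cap is at about (252,158), the tab at (268,205) and the clamp base at (245..293, 120..234). I'll take a second view from directly above.

In the tool's units: -0.08 m is -0.1333, 0.06 m is 0.1.

{"api": "send_rows", "payload": {
  "plan": [0.06, -0.0417, -0.1333, 0.1, 0, 0.06, -0.0417, -0.1333, 0.1, 0, 0.06, -0.0417, -0.1333, 0.1, 0, 0.06, -0.0417, -0.1333, 0.1, 0]
}}

```text
clock: 4.15
tool_pos: [477.9, 186.7, 251.2]
tcp_rot: [3.141, -0.001, 0.001]
contact_force: [0.3, 0.2, 1.2]
opening: 0.63
grip_force: 0.0
```

Run:
```python
from h import *
s=state();print(s["tool_pos"].round(1))
p=P("wrist");np.save("w4.npy",p);im=camera("wrist");cv2.imwrite("pics/w4.png",im)
cv2.imwrite("pics/w4c.png",cv2.resize(im[70:260,240:400],None,fx=3,fy=3,interpolation=cv2.INTER_CUBIC))
def blob(im,lo,hi,box):
    m=cv2.inRange(cv2.cvtColor(im,cv2.COLOR_BGR2HSV),lo,hi);k=np.zeros_like(m);l,t,r,b=box;k[t:b,l:r]=m[t:b,l:r]
    c=max(cv2.findContours(k,cv2.RETR_EXTERNAL,2)[0],key=cv2.contourArea);return c[:,0]
c3=blob(cv2.imread("pics/w3.png"),(100,120,30),(130,255,255),(225,130,285,185))
for n in("cap","jaw_tab","bottle","clamp"): print(n,[(d["bbox"],round(d["conf"],2)) for d in find_in("wrist",n)[:3]])
c4=blob(im,(100,120,30),(130,255,255),(220,40,400,240))
for c in(c3,c4): print(c.min(0),c.max(0))
```

```text
[477.9 186.7 251.2]
cap [([294.0, 125.2, 330.4, 165.3], 0.84)]
jaw_tab [([230.1, 0.0, 272.1, 17.1], 0.78), ([293.0, 157.8, 336.3, 212.0], 0.68), ([527.1, 16.0, 640.0, 209.0], 0.6)]
bottle [([291.2, 119.3, 336.5, 159.6], 0.74)]
clamp [([229.2, 0.0, 283.4, 66.3], 0.97), ([285.1, 99.3, 340.1, 235.6], 0.94), ([571.7, 252.7, 638.8, 286.4], 0.84)]
[236 143] [269 174]
[295 124] [332 162]
```

View pics/w4c.png

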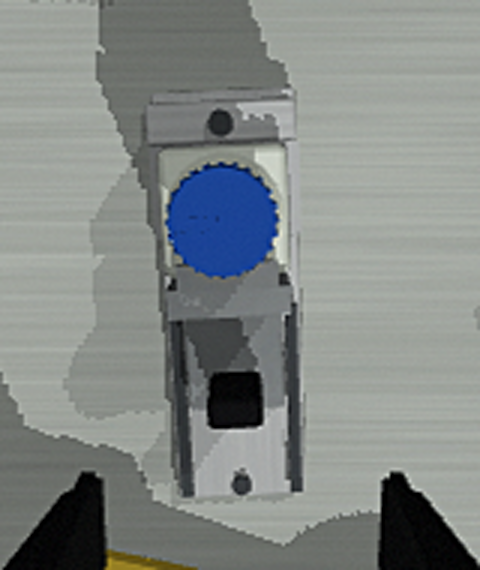

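The crop shows the cap centred at (222,220), the tab's top face at about (207..264, 393..429) and the clamp's axis running slightly tilted. That puts the tab's top centre near pixel (318.3,206.7) of the full image.

Run:
```python
from h import *
p3,p4=np.load("w3.npy"),np.load("w4.npy")
f=lambda x,y:((x+.5)/3-.5+240,(y+.5)/3-.5+70)
cap4=f(222,220);tab4=f(236,411);cap3=(252.5,158)
print("cap tri",tri([(p3,cap3),(p4,cap4)]).round(1),"cap z125",onz(p4,cap4,123).round(1),onz(p3,cap3,123).round(1))
print("tab",onz(p4,tab4,77).round(1),onz(p3,(268,208),77).round(1),"tri",tri([(p3,(268,208)),(p4,tab4)]).round(1))
a=onz(p4,f(241,484),12);b=onz(p4,f(220,122),70);print("screws",a,b,np.degrees(np.arctan2(*(b-a)[::-1])))
l=onz(p4,f(151,143),70);r=onz(p4,f(297,139),70);print("fixed jaw near edge",l,r,np.degrees(np.arctan2(l[0]-r[0],r[1]-l[1])))
l=onz(p4,f(176,498),12);r=onz(p4,f(301,490),12);print("plate end",l,r,np.degrees(np.arctan2(l[0]-r[0],r[1]-l[1])))
```

```text
cap tri [532.5 194.4 115.2] cap z125 [532.9 194.2] [533.9 192.6]
tab [449.1 190. ] [452.8 185.6] tri [443.4 190.2  53.3]
screws [388.88237883 188.02778815] [566.42908124 195.91057691] 2.542171179059847
fixed jaw near edge [558.52330235 223.36981608] [559.96003584 165.44110435] -178.5792556046341
plate end [381.08128864 221.90697547] [385.48684706 156.86401086] -176.12510053432848
```

In the tool's units: 0.2 m is 0.3333, -0.0285 m is -0.0475, -2.7 degrees is -0.015.

{"api": "send_rows", "payload": {
  "plan": [0.06, -0.0475, -0.005, 0.1, -0.015, 0.06, -0.0475, -0.005, 0.2, -0.015, 0.06, -0.0475, -0.005, 0.2667, -0.015, 0.06, -0.0475, -0.005, 0.3333, -0.015, 0.06, -0.0475, -0.005, 0.3333, -0.015, 0.01, -0.0475, -0.005, 0.3333, -0.015, 0.01, -0.0475, -0.005, 0.3333, -0.015, 0.01, -0.0475, -0.005, 0.3333, -0.015, 0.01, -0.0475, -0.005, 0.3333, -0.015]
}}

```text
clock: 5.52
tool_pos: [448.9, 190.5, 51.2]
tcp_rot: [-3.141, -0.074, -0.002]
contact_force: [0.5, 0.4, 0.1]
opening: 0.266
grip_force: 0.0
```

In the tool's units: -0.037 m is -0.0617, -0.036 m is -0.06.

{"api": "send_rows", "payload": {
  "plan": [0.01, 0, 0, 0, 0, 0.01, 0, 0, 0, 0, 0.01, -0.0167, 0, 0, 0, 0.01, -0.0333, 0, 0, 0, 0.01, -0.0467, 0, 0, 0, 0.01, -0.055, 0, 0, 0, 0.01, -0.06, 0, 0, 0, 0.01, -0.0617, 0, 0, 0]
}}

```text
clock: 6.52
tool_pos: [415.4, 188.5, 51.2]
tcp_rot: [-3.14, -0.075, -0.012]
contact_force: [17.7, -13.9, -4.9]
opening: 0.252
grip_force: 30.0
```

In the tool's units: -0.002 m is -0.0033, -0.001 m is -0.0017.

{"api": "send_rows", "payload": {
  "plan": [0.01, -0.0017, 0, 0, 0, 0.01, -0.0033, 0, 0, 0]
}}

```text
clock: 6.78
tool_pos: [415.0, 188.5, 51.3]
tcp_rot: [-3.14, -0.075, -0.017]
contact_force: [23.4, -15.8, -10.5]
opening: 0.248
grip_force: 30.0
```

Run:
```python
from h import *
s=state();print(s["tool_pos"].round(1),s["contact_force"].round(1),s["moment"].round(2))
t,p=P("top"),P("wrist");np.save("w5.npy",p);im=camera("wrist");cv2.imwrite("pics/w5.png",im);cv2.imwrite("pics/w5c.png",cv2.resize(im[:330,180:480],None,fx=2,fy=2))
```

```text
[415.  188.5  51.3] [ 23.4 -15.8 -10.5] [-2.89 -3.84 -0.05]
```

View pics/w5c.png

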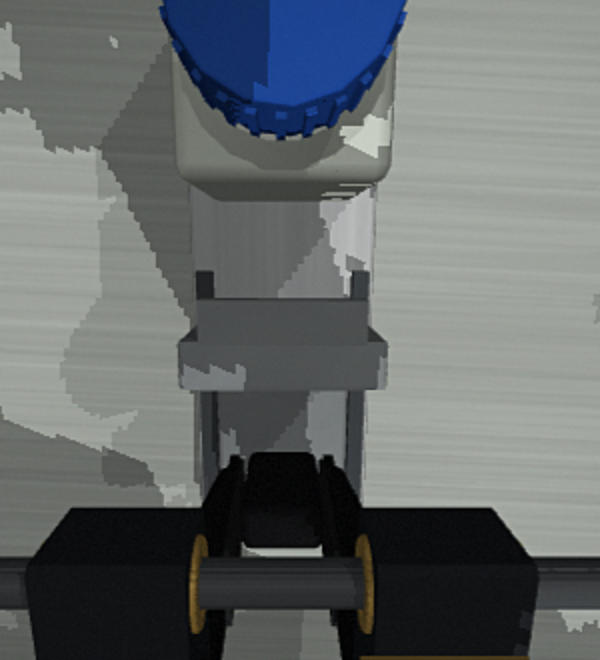

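The lip is about 60 mm clear of the bottle and the force has climbed against the stop. I'll release, rise and check.

In the tool's units: -0.17 m is -0.2833, -0.06 m is -0.1.

{"api": "send_rows", "payload": {
  "plan": [0.06, 0.005, 0, 0, 0, 0.06, 0.005, 0, 0, 0, 0.06, 0.005, 0, 0, 0, 0.06, 0.005, 0, -0.1, 0, 0.06, 0.005, 0, -0.2, 0, 0.06, 0.0667, 0, -0.2833, 0, 0.06, 0.1417, 0, -0.2833, 0, 0.06, 0.1417, 0, -0.2833, 0, 0.06, 0.1417, 0, -0.2833, 0]
}}

```text
clock: 7.95
tool_pos: [493.6, 192.6, 220.0]
tcp_rot: [3.14, 0.074, -0.003]
contact_force: [-0.0, 0.2, 0.1]
opening: 0.631
grip_force: 0.0
```

Run:
```python
from h import *
s=state();print(s["clock"],s["tool_pos"].round(1),s["contact_force"].round(1))
p=P("wrist");np.save("w6.npy",p);im=camera("wrist");cv2.imwrite("pics/w6.png",im);cv2.imwrite("pics/w6c.png",cv2.resize(im[60:260,230:410],None,fx=3,fy=3,interpolation=cv2.INTER_CUBIC))
m=cv2.inRange(cv2.cvtColor(im,cv2.COLOR_BGR2HSV),(100,120,30),(130,255,255));m[:,:230]=0;m[:,410:]=0;m[:40]=0;m[260:]=0
c=max(cv2.findContours(m,0,2)[0],key=cv2.contourArea)[:,0];print(c.min(0),c.max(0))
```

```text
7.95 [493.6 192.6 220. ] [-0.   0.2  0.1]
[301 141] [341 182]
```

View pics/w6c.png

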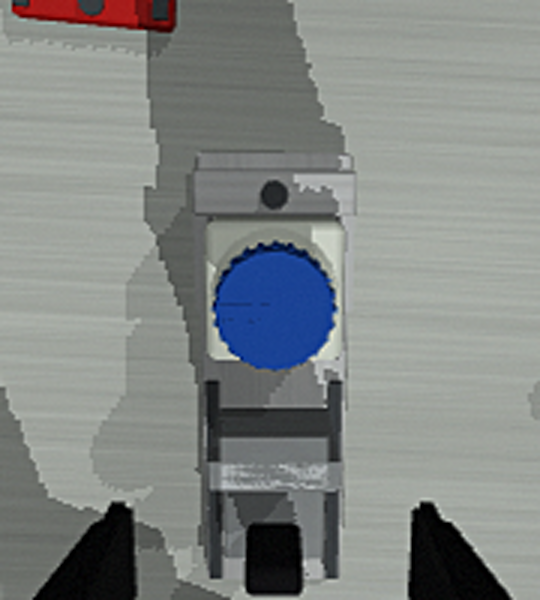

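The jaw is well back and stayed there. The cap is centred at crop (275,306), with its ridge pointing left. The tab's top centre is at about crop (273,577).

Run:
```python
from h import *
p=np.load("w6.npy");p4=np.load("w4.npy");f=lambda x,y:((x+.5)/3-.5+230,(y+.5)/3-.5+60)
g=lambda x,y:((x+.5)/3-.5+240,(y+.5)/3-.5+70)
cap=onz(p,f(275,306),124.5);tab=onz(p,f(273,577),77);print(cap,tab,np.linalg.norm(cap-tab)-83,np.degrees(np.arctan2(*(cap-tab)[::-1])))
print(tri([(p4,g(222,220)),(p,f(275,306))]))
print("tab -x edge: then/now",onz(p4,g(236,429),77),onz(p,f(273,594),77))
print("shift", toolshift([*cap,95]).round(1))
```

```text
[533.87346012 194.0926043 ] [416.45680733 189.18006656] 34.51937448703612 2.3957727659923465
[532.33007086 194.18101209 114.9955149 ]
tab -x edge: then/now [441.061326   189.98376556] [408.81117819 188.82272423]
shift [ 40.6   0.4 125. ]
```

In the tool's units: 0.125 m is 0.2083, 0.04 m is 0.0667.

{"api": "send_rows", "payload": {
  "plan": [0.06, 0.0667, 0.0008, 0.0667, 0, 0.06, 0.0667, 0.0008, 0.1333, 0, 0.06, 0.0667, 0.0008, 0.1833, 0, 0.06, 0.0667, 0.0008, 0.2083, 0, 0.06, 0.0667, 0.0008, 0.2083, 0]
}}

```text
clock: 8.62
tool_pos: [534.1, 194.0, 95.3]
tcp_rot: [3.14, 0.074, -0.002]
contact_force: [0.2, -0.4, 0.3]
opening: 0.63
grip_force: 0.0
```

Run:
```python
from h import *
s=state();print(s["clock"],s["tool_pos"].round(1),s["contact_force"].round(1),s["qpos"].round(3),s["opening"])
```

```text
8.625 [534.1 194.   95.3] [ 0.2 -0.4  0.3] [ 0.232  0.56   1.818 -0.     0.765  1.756] 0.630455800907852
```

In the tool's units: -90 degrees is -0.5.

{"api": "send_rows", "payload": {
  "plan": [0.06, 0, 0, 0, -0.0556, 0.06, 0, 0, 0, -0.1111, 0.06, 0, 0, 0, -0.1667, 0.06, 0, 0, 0, -0.2222, 0.06, 0, 0, 0, -0.2778, 0.06, 0, 0, 0, -0.3333, 0.06, 0, 0, 0, -0.3889, 0.06, 0, 0, 0, -0.4444, 0.06, 0, 0, 0, -0.5, 0.06, 0, 0, 0, -0.5]
}}

```text
clock: 9.88
tool_pos: [535.1, 194.2, 97.0]
tcp_rot: [2.169, 2.271, 0.003]
contact_force: [-0.1, 0.8, -0.1]
opening: 0.631
grip_force: 0.0
```

{"api": "send_rows", "payload": {
  "plan": [0.025, 0, 0, 0, 0, 0.025, 0, 0, 0, 0, 0.025, 0, 0, 0, 0, 0.025, 0, 0, 0, 0, 0.025, 0, 0, 0, 0]
}}

```text
clock: 10.5
tool_pos: [533.5, 193.9, 95.7]
tcp_rot: [-2.169, -2.271, 0.003]
contact_force: [-5.7, -1.2, 5.6]
opening: 0.395
grip_force: 30.0
```

In the tool's units: -0.16 m is -0.2667, -0.15 m is -0.25.

{"api": "send_rows", "payload": {
  "plan": [0.025, 0, 0, -0.0133, 0, 0.025, 0, 0, -0.0333, 0, 0.025, 0, 0, -0.0667, 0, 0.025, 0, 0, -0.1167, 0, 0.025, 0, 0, -0.1667, 0, 0.025, 0, 0, -0.2167, 0, 0.025, 0, 0, -0.25, 0, 0.025, 0, 0, -0.2667, 0, 0.025, 0, 0, -0.2667, 0]
}}

```text
clock: 11.62
tool_pos: [534.9, 194.0, 256.1]
tcp_rot: [2.168, 2.272, 0.002]
contact_force: [0.2, -0.3, -2.5]
opening: 0.394
grip_force: 30.0
```

Run:
```python
from h import *
s=state();print(s["clock"],s["tool_pos"].round(1),s["contact_force"].round(1),s["opening"])
im=camera("side");camera("top")
t,sd=P("top"),P("side")
for c in("side","top","wrist"):
    if c=="wrist":camera(c)
    for n in("cap","bottle"):print(c,n,[(np.round(d["bbox"]).tolist(),round(d["conf"],2)) for d in find_in(c,n)[:3]])
m=R.from_rotvec(s["tcp_rot"]).as_matrix();print(np.degrees(np.arctan2(m[1,0],m[0,0])),m[2])
# target: world (553.2,-218.4)
print(toolshift([553.2,-218.4,s["tool_pos"][2]]))
```

```text
11.625 [534.9 194.  256.1] [ 0.2 -0.3 -2.5] 0.3940271565051256
side cap [([315.0, 104.0, 331.0, 124.0], 0.46)]
side bottle [([315.0, 104.0, 332.0, 152.0], 0.72)]
top cap []
top bottle []
wrist cap [([288.0, 218.0, 353.0, 279.0], 0.69), ([320.0, 302.0, 359.0, 332.0], 0.55)]
wrist bottle [([219.0, 159.0, 276.0, 206.0], 0.48)]
92.68630153947218 [ 1.28050845e-04  1.40463713e-03 -9.99999005e-01]
[-412.79796272   -0.86027042   -0.77347268]
```

In the tool's units: -0.413 m is -0.6883, -0.001 m is -0.0017, 5.2 degrees is 0.0289.

{"api": "send_rows", "payload": {
  "plan": [0.025, -0.0333, 0, 0, 0, 0.025, -0.1, 0, 0, 0, 0.025, -0.175, 0, 0, 0, 0.025, -0.25, 0, 0, 0, 0.025, -0.325, 0, 0, 0.0056, 0.025, -0.4, 0, 0, 0.0111, 0.025, -0.475, 0, 0, 0.0167, 0.025, -0.55, 0, 0, 0.0222, 0.025, -0.6167, -0.0017, 0, 0.0289, 0.025, -0.6667, -0.0017, 0, 0.0289, 0.025, -0.6883, -0.0017, 0, 0.0289, 0.025, -0.6883, -0.0017, 0, 0.0289]
}}

```text
clock: 13.58
tool_pos: [552.7, -219.1, 255.5]
tcp_rot: [-2.271, -2.171, 0.0]
contact_force: [-0.3, -0.0, -2.7]
opening: 0.395
grip_force: 30.0
```

Run:
```python
from h import *
s=state();print(s["clock"],s["tool_pos"].round(1),s["contact_force"].round(1),s["moment"].round(2),s["opening"],s["qpos"].round(2))
m=R.from_rotvec(s["tcp_rot"]).as_matrix();print(np.degrees(np.arctan2(m[1,0],m[0,0])))
p=P("wrist");im=camera("wrist");cv2.imwrite("pics/w7.png",im)
print([(np.round(d["bbox"]).tolist(),round(d["conf"],2)) for d in find_in("wrist","bottle")[:3]])
# predicted well mouth corners and bottle shoulder/base corners drawn for comparison
W=np.array([553.2,-218.4]);a=np.radians(-2.6);Rm=np.array([[np.cos(a),-np.sin(a)],[np.sin(a),np.cos(a)]])
def dr(c,h,z,col):
    q=np.array([(-h,-h),(h,-h),(h,h),(-h,h)])@Rm.T+c
    x=np.c_[q,np.full(4,z),np.ones(4)]@p.T;cv2.polylines(big,[np.round((x[:,:2]/x[:,2:]+.5)*1.25).astype(int)],True,col,1)
big=cv2.resize(im,None,fx=1.25,fy=1.25)
dr(W,31.5,95,(0,0,255))
b=s["tool_pos"]; sh=b[2]+19-114+82
dr(b[:2],25.5,sh,(0,255,0)); dr(b[:2],25.5,sh-70,(0,255,255))
cv2.imwrite("pics/w7c.png",big)
```

```text
13.575 [ 552.7 -219.1  255.5] [-0.3 -0.  -2.7] [-0.03 -0.07 -0.01] 0.3954762854565688 [-0.49  0.41  1.58  0.    1.15 -0.44]
87.42741225699235
[([284.0, 182.0, 355.0, 276.0], 0.72), ([170.0, 2.0, 243.0, 59.0], 0.25)]
```

View pics/w7c.png

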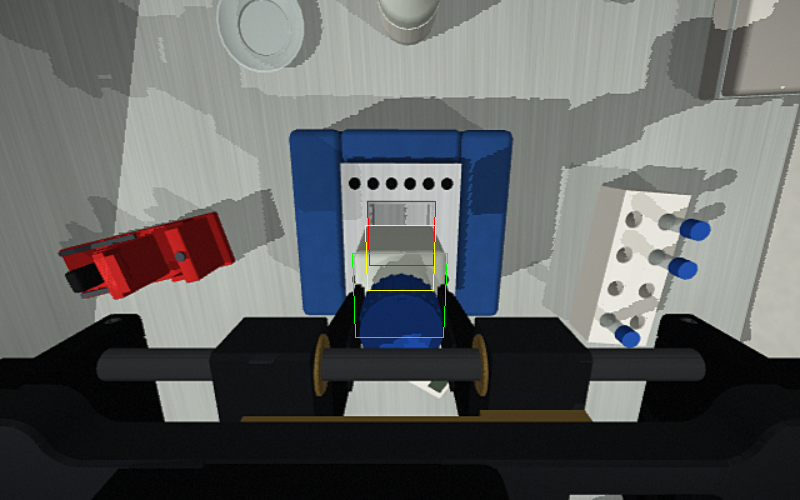

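The overlays match: the well mouth is at (367..435, 201..265) and the bottle base is directly over it, square to it. Descending.

In the tool's units: 0.086 m is 0.1433, 0.082 m is 0.1367.

{"api": "send_rows", "payload": {
  "plan": [0.025, 0, 0, 0.0333, 0, 0.025, 0, 0, 0.075, 0, 0.025, 0, 0, 0.1033, 0, 0.025, 0, 0, 0.1167, 0, 0.025, 0, 0, 0.1267, 0, 0.025, 0, 0, 0.1367, 0, 0.025, 0, 0, 0.1433, 0, 0.025, 0, 0, 0.1433, 0]
}}

```text
clock: 14.68
tool_pos: [553.1, -218.6, 169.5]
tcp_rot: [-2.27, -2.172, 0.0]
contact_force: [0.9, -0.9, -1.8]
opening: 0.394
grip_force: 30.0
```

In the tool's units: 0.023 m is 0.0383, 0.021 m is 0.035.

{"api": "send_rows", "payload": {
  "plan": [0.025, 0, 0, 0.0083, 0, 0.025, 0, 0, 0.0167, 0, 0.025, 0, 0, 0.0233, 0, 0.025, 0, 0, 0.03, 0, 0.025, 0, 0, 0.035, 0, 0.025, 0, 0, 0.0383, 0, 0.025, 0, 0, 0.0383, 0]
}}

```text
clock: 15.55
tool_pos: [553.1, -218.6, 146.5]
tcp_rot: [-2.269, -2.172, 0.0]
contact_force: [-0.1, -1.0, -2.0]
opening: 0.394
grip_force: 30.0
```

In the tool's units: 0.004 m is 0.0067, 0.003 m is 0.005.

{"api": "send_rows", "payload": {
  "plan": [0.025, 0, 0, 0.0017, 0, 0.025, 0, 0, 0.0033, 0, 0.025, 0, 0, 0.005, 0, 0.025, 0, 0, 0.0067, 0, 0.025, 0, 0, 0.0067, 0]
}}

```text
clock: 16.18
tool_pos: [553.2, -218.7, 143.5]
tcp_rot: [2.269, 2.172, 0.0]
contact_force: [-2.9, 1.4, 5.3]
opening: 0.395
grip_force: 30.0
```

In the tool's units: 0.0004 m is 0.0007, 0.0003 m is 0.0005, 50 degrees is 0.2778.

{"api": "send_rows", "payload": {
  "plan": [0.025, 0, 0, 0, 0.0333, 0.025, 0, 0, 0, 0.0778, 0.025, 0, 0, 0.0003, 0.1222, 0.025, 0, 0, 0.0005, 0.1667, 0.025, 0, 0, 0.0005, 0.2111, 0.025, 0, 0, 0.0007, 0.2556, 0.025, 0, 0, 0.0007, 0.2778]
}}

```text
clock: 17.05
tool_pos: [553.5, -218.7, 143.1]
tcp_rot: [2.975, 1.005, 0.002]
contact_force: [-1.2, 1.9, 4.5]
opening: 0.39
grip_force: 30.0
```

```bash
cat > m.py <<'E'
from h import *
s=state();m=R.from_rotvec(s["tcp_rot"]).as_matrix()
print(s["clock"],s["tool_pos"].round(1),s["contact_force"].round(1),s["moment"].round(3),"yaw",np.degrees(np.arctan2(m[1,0],m[0,0])).round(2),"q6",s["qpos"][5].round(3),s["effort"][5].round(3))
E
python3 m.py
```

```text
17.05 [ 553.5 -218.7  143.1] [-1.2  1.9  4.5] [0.052 0.089 0.13 ] yaw 37.31 q6 0.432 -0.398
```

In the tool's units: 0.0001 m is 0.0002, 12 degrees is 0.0667.

{"api": "send_rows", "payload": {
  "plan": [0.025, 0, 0, 0.0002, 0.0333, 0.025, 0, 0, 0.0002, 0.0667, 0.025, 0, 0, 0.0002, 0.0667]
}}

```text
clock: 17.42
tool_pos: [553.4, -218.7, 142.9]
tcp_rot: [3.063, 0.694, 0.002]
contact_force: [-0.9, 0.4, 6.1]
opening: 0.394
grip_force: 30.0
```

```bash
python3 m.py
```

```text
17.425 [ 553.4 -218.7  142.9] [-0.9  0.4  6.1] [0.025 0.206 0.003] yaw 25.52 q6 0.638 0.807
```

In the tool's units: 0.0001 m is 0.0002, 12 degrees is 0.0667.

{"api": "send_rows", "payload": {
  "plan": [0.025, 0, 0, 0.0002, 0.0333, 0.025, 0, 0, 0.0002, 0.0667, 0.025, 0, 0, 0.0002, 0.0667]
}}

```text
clock: 17.8
tool_pos: [553.4, -218.7, 142.7]
tcp_rot: [3.119, 0.37, 0.002]
contact_force: [-1.7, 1.3, 5.8]
opening: 0.397
grip_force: 30.0
```

```bash
python3 m.py
```

```text
17.8 [ 553.4 -218.7  142.7] [-1.7  1.3  5.8] [-0.029  0.254 -0.046] yaw 13.54 q6 0.847 0.635
```

In the tool's units: 0.0001 m is 0.0002, 12 degrees is 0.0667.

{"api": "send_rows", "payload": {
  "plan": [0.025, 0, 0, 0.0002, 0.0333, 0.025, 0, 0, 0.0002, 0.0667, 0.025, 0, 0, 0.0002, 0.0667]
}}

```text
clock: 18.18
tool_pos: [553.3, -218.8, 142.6]
tcp_rot: [3.141, 0.042, 0.001]
contact_force: [-1.7, 0.4, 5.5]
opening: 0.396
grip_force: 30.0
```

```bash
python3 m.py
```

```text
18.175 [ 553.3 -218.8  142.6] [-1.7  0.4  5.5] [ 0.019  0.351 -0.001] yaw 1.54 q6 1.057 0.621
```

In the tool's units: 0.0001 m is 0.0002, 8 degrees is 0.0444.

{"api": "send_rows", "payload": {
  "plan": [0.025, 0, 0, 0.0002, 0.0278, 0.025, 0, 0, 0.0002, 0.0444, 0.025, 0, 0, 0.0002, 0.0444]
}}

```text
clock: 18.55
tool_pos: [553.2, -218.7, 142.5]
tcp_rot: [3.136, -0.174, 0.001]
contact_force: [-1.1, 1.4, 5.7]
opening: 0.396
grip_force: 30.0
```

```bash
python3 m.py
```

```text
18.55 [ 553.2 -218.7  142.5] [-1.1  1.4  5.7] [0.034 0.468 0.368] yaw -6.37 q6 1.195 0.676
```

In the tool's units: 4 degrees is 0.0222.

{"api": "send_rows", "payload": {
  "plan": [0.025, 0, 0, 0, 0.0111, 0.025, 0, 0, 0, 0.0222, 0.025, 0, 0, 0, 0.0222]
}}

```text
clock: 18.92
tool_pos: [553.4, -219.0, 142.6]
tcp_rot: [3.128, -0.283, 0.002]
contact_force: [-2.5, -0.5, 6.2]
opening: 0.393
grip_force: 30.0
```

```bash
python3 m.py; python3 m.py
```

```text
18.925 [ 553.4 -219.   142.6] [-2.5 -0.5  6.2] [-0.12   0.337  0.492] yaw -10.34 q6 1.264 0.698
18.925 [ 553.4 -219.   142.6] [-2.5 -0.5  6.2] [-0.12   0.337  0.492] yaw -10.34 q6 1.264 0.698
```

In the tool's units: 4 degrees is 0.0222.

{"api": "send_rows", "payload": {
  "plan": [0.025, 0, 0, 0, 0.0111, 0.025, 0, 0, 0, 0.0222, 0.025, 0, 0, 0, 0.0222, 0.025, 0, 0, 0, 0.0222]
}}

```text
clock: 19.42
tool_pos: [554.2, -219.1, 142.7]
tcp_rot: [3.116, -0.392, 0.005]
contact_force: [3.3, -2.1, 6.2]
opening: 0.392
grip_force: 30.0
```

```bash
python3 m.py
python3 - <<'E'
from h import *
im=camera("wrist");cv2.imwrite("pics/w8.png",im)
E
```

```text
19.425 [ 554.2 -219.1  142.7] [ 3.3 -2.1  6.2] [-0.189 -0.704  0.583] yaw -14.34 q6 1.334 0.588
```

In the tool's units: -4 degrees is -0.0222.

{"api": "send_rows", "payload": {
  "plan": [0.025, 0, 0, 0, -0.0111, 0.025, 0, 0, 0, -0.0222, 0.025, 0, 0, 0, -0.0222]
}}

```text
clock: 19.85
tool_pos: [554.0, -218.9, 142.7]
tcp_rot: [3.128, -0.284, 0.004]
contact_force: [2.4, 0.1, 7.0]
opening: 0.393
grip_force: 30.0
```

```bash
python3 m.py
```

```text
19.85 [ 554.  -218.9  142.7] [2.4 0.1 7. ] [-0.036 -0.5    0.016] yaw -10.38 q6 1.264 -0.19
```

In the tool's units: -4 degrees is -0.0222.

{"api": "send_rows", "payload": {
  "plan": [0.025, 0, 0, 0, -0.0111, 0.025, 0, 0, 0, -0.0222, 0.025, 0, 0, 0, -0.0222]
}}

```text
clock: 20.23
tool_pos: [553.8, -218.7, 142.7]
tcp_rot: [3.136, -0.175, 0.003]
contact_force: [2.3, 1.4, 7.5]
opening: 0.393
grip_force: 30.0
```

```bash
python3 m.py
```

```text
20.225 [ 553.8 -218.7  142.7] [2.3 1.4 7.5] [ 0.157 -0.298  0.056] yaw -6.38 q6 1.195 -0.197
```

In the tool's units: -4 degrees is -0.0222.

{"api": "send_rows", "payload": {
  "plan": [0.025, 0, 0, 0, -0.0111, 0.025, 0, 0, 0, -0.0222, 0.025, 0, 0, 0, -0.0222]
}}

```text
clock: 20.6
tool_pos: [553.8, -218.6, 142.7]
tcp_rot: [3.141, -0.065, 0.003]
contact_force: [1.7, 1.9, 8.9]
opening: 0.395
grip_force: 30.0
```

```bash
python3 m.py
```

```text
20.6 [ 553.8 -218.6  142.7] [1.7 1.9 8.9] [ 0.235 -0.285  0.008] yaw -2.38 q6 1.125 -0.202
```

In the tool's units: -4 degrees is -0.0222.

{"api": "send_rows", "payload": {
  "plan": [0.025, 0, 0, 0, -0.0111, 0.025, 0, 0, 0, -0.0222, 0.025, 0, 0, 0, -0.0222]
}}

```text
clock: 20.98
tool_pos: [553.8, -218.5, 142.7]
tcp_rot: [3.141, 0.044, 0.003]
contact_force: [1.8, 1.7, 7.6]
opening: 0.393
grip_force: 30.0
```

```bash
python3 m.py
python3 - <<'E'
from h import *
im=camera("wrist");cv2.imwrite("pics/w9.png",im)
E
```

```text
20.975 [ 553.8 -218.5  142.7] [1.8 1.7 7.6] [ 0.432 -0.277  0.022] yaw 1.62 q6 1.055 -0.206
```

In the tool's units: -0.0007 m is -0.0012, -0.0006 m is -0.001, -78 degrees is -0.4333.

{"api": "send_rows", "payload": {
  "plan": [0.025, 0, 0, 0, -0.0333, 0.025, 0, 0, -0.0002, -0.0778, 0.025, 0, 0, -0.0003, -0.1222, 0.025, 0, 0, -0.0005, -0.1667, 0.025, 0, 0, -0.0005, -0.2111, 0.025, 0, 0, -0.0007, -0.2556, 0.025, 0, 0, -0.0007, -0.3, 0.025, 0, 0, -0.0008, -0.3444, 0.025, 0, 0, -0.001, -0.3889, 0.025, 0, 0, -0.0012, -0.4222, 0.025, 0, 0, -0.0012, -0.4333, 0.025, 0, 0, -0.0012, -0.4333]
}}

```text
clock: 22.52
tool_pos: [552.7, -218.3, 143.3]
tcp_rot: [-2.413, -2.011, 0.0]
contact_force: [-3.4, 3.2, 11.2]
opening: 0.401
grip_force: 30.0
```

```bash
python3 m.py
python3 - <<'E'
from h import *
p=P("wrist");np.save("w10.npy",p);im=camera("wrist");cv2.imwrite("pics/w10.png",im)
a=cv2.imread("pics/w8.png")
f=lambda i:cv2.resize(i[150:330,220:430],(400,343),interpolation=cv2.INTER_CUBIC)
cv2.imwrite("pics/cmp.png",np.hstack([f(a),f(im)]))
E
```

```text
22.525 [ 552.7 -218.3  143.3] [-3.4  3.2 11.2] [0.472 0.612 0.029] yaw 79.63 q6 -0.306 -0.225
```

View pics/cmp.png

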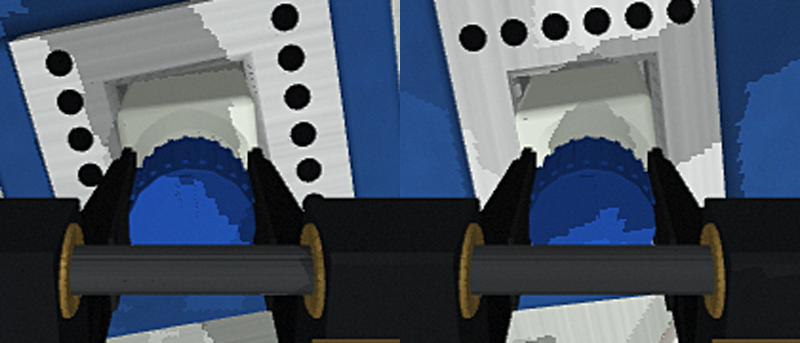

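The left half (cap tight) and right half (backed off) both show the bottle seated in the well. Its shoulder edge runs about (122,110)–(252,97) in the left half and (520,120)–(652,110) in the right. I'll convert these to bottle yaws.

Run:
```python
from h import *
p=np.load("w10.npy")
# w8 projection: rigid camera in tool frame, rebuilt for the w8 tool pose
K=np.array(camera_params("wrist")["mtx"]);W=np.array(camera_params("wrist")["world_to_cam"])
def T(pos,rv):
    t=np.eye(4);t[:3,:3]=R.from_rotvec(rv).as_matrix();t[:3,3]=pos;return t
s=state();C=W@T(s["tool_pos"],s["tcp_rot"])
p8=K@(C@np.linalg.inv(T([554.2,-219.1,142.7],[3.116,-.392,.005])))[:3]
k=210/400
def yaw(p,a,b,z,off,dx):
    f=lambda q:((q[0]-dx)*k+220,q[1]*k+150)
    A,B=onz(p,f(a),z),onz(p,f(b),z);d=A-B;return np.degrees(np.arctan2(-d[0],d[1])).round(1),A.round(1),B.round(1)
print("bottle tight",yaw(p8,(122,110),(252,97),130,0,0))
print("bottle now",yaw(p,(520,120),(652,110),130,0,400))
print("mouth tight",yaw(p8,(108,84),(248,56),95,0,0)); print("mouth now",yaw(p,(508,71),(658,53),95,0,400))
# refine: edge lines in small ROIs by fitting max vertical gradient per column
for nm,P_,(a,b),dx in(("w8",p8,((122,110),(252,97)),0),("w10",p,((520,120),(652,110)),400)):
    g=cv2.GaussianBlur(cv2.imread(f"pics/{nm}.png",0),(0,0),1).astype(float);gy=np.abs(np.gradient(g,axis=0))
    u0,v0=(a[0]-dx)*k+220,a[1]*k+150;u1,v1=(b[0]-dx)*k+220,b[1]*k+150;pts=[]
    for u in range(int(u0)+6,int(u1)-6):
        v=v0+(v1-v0)*(u-u0)/(u1-u0);lo=int(v)-4;pts.append((u,lo+gy[lo:lo+9,u].argmax()))
    vx,vy,x,y=cv2.fitLine(np.array(pts,np.float32),cv2.DIST_HUBER,0,.01,.01).ravel()
    A=onz(P_,(x-30*vx,y-30*vy),130);B=onz(P_,(x+30*vx,y+30*vy),130);d=A-B;print(nm,"fit yaw",np.degrees(np.arctan2(-d[0],d[1])),[v for _,v in pts][::8])
```

```text
bottle tight (np.float64(-8.4), array([ 580.7, -201.4]), array([ 573.9, -247.3]))
bottle now (np.float64(84.2), array([ 531.6, -196.8]), array([ 578.8, -201.6]))
mouth tight (np.float64(-2.8), array([ 583.6, -191.6]), array([ 580.7, -251. ]))
mouth now (np.float64(86.6), array([ 524.3, -185.7]), array([ 586.9, -189.4]))
w8 fit yaw -8.1269309187518 [np.int64(207), np.int64(206), np.int64(205), np.int64(204), np.int64(203), np.int64(202), np.int64(201)]
w10 fit yaw 82.6060344125295 [np.int64(208), np.int64(207), np.int64(211), np.int64(207), np.int64(206), np.int64(207), np.int64(212), np.int64(204)]
```

```bash
python3 m.py; python3 -c "
from rig import hand_in;print(hand_in())"
```

```text
22.575 [ 552.7 -218.3  143.3] [-4.5  2.9 11.3] [0.405 0.638 0.011] yaw 79.61 q6 -0.306 -0.042
the job is handed in; nothing more can be done
None
```

I handed the job in at 22.6 s: jaw pulled to its stop, bottle seated in the well, cap screwed to its stop and backed off about 90° (my estimate, within a few degrees), gripper still holding it; no verdict came back.

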